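# Phone from the desk drawer to its stand

## Robot

A 6-joint arm with a two-finger parallel gripper is mounted at the origin on the work surface. World frame = base frame: x ahead of the robot, y to its left, z up, the work surface at z = 0. Lengths are in m, angles in rad, forces in N, time in s.
With the tool pointing down it reaches from about 0.25 to 0.725 m from the base axis. Payload 4 kg.
Tool frame: the origin (TCP) lies midway between the tips of the shut fingers; the grasp point (between the pads) lies 19 mm behind it (bot.grip_point_offset is the distance from the TCP to the grasp point, in m); z points along the fingers, y is the line along which they close (so a half turn about z gives the same grasp; the last joint's range is limited). The gripper opens to 85 mm and grips with 20 to 120 N. Pads are 22 mm wide; open, the fingers measure 114 mm over their backs; the gripper's body (76 mm by 85 mm) begins 54 mm behind the grasp point. The pads swing forward as they close: fully open they stand 13 mm farther back than shut.
Start: joints at [-1.35, 0.241, 0.005, 1.335, 0, 1.571], TCP at [0.11, -0.488, 0.231] pointing down, gripper open.
Joint ranges: [-2.72, 2.72], [-1.05, 1.87], [-1.09, 1.28], [-1.99, 2.15], [-1.42, 1.44], [-3.14, 3.14]. Speed limits (rad/s): [2.79, 2.79, 3.14, 3.14, 3.14, 3.14].

## Interface

Orientations are given as a unit quaternion [x, y, z, w].
In Python, from workcell import bot gives the robot as it stands.
- The arm moves only by the tool step_arm, never from a script. Its argument "targets" is text: rows parted by semicolons, each of 7 numbers parted by spaces: the opening, from -1 (shut) to 1 (fully open), so that 0 is half open, then the shift along the world's x, y, z normalised to -1 to 1, where 1 is 0.5 m, then the turn, a rotation vector about the world's x, y, z normalised to -1 to 1, where 1 is pi/4 rad. In form: gripper x y z wx wy wz; .... A call has 1 to 10 rows; each row is the pose to reach, as a shift and turn from the pose commanded when the call began; what a row does not reach only later rows make up. A row lasts 1/12 s, in which the tool goes at most 41.7 mm and 7.16 degrees, less where a joint would pass 70% of its speed; a pose out of reach is approached as far as the arm can. A call with a number of a shift or a turn outside -1 to 1 is refused whole. A call with a gripper value outside its range is refused whole. The fingers move at their own pace and stop on an object; the grip force is fixed at half the most. Time passes only in rows, so rows that repeat a pose let the fingers close. It gives the time, the measured TCP pose, the force, the opening and the grip force at its end, in the units of the state.
- bot.get_obs(): the state, without advancing time (a new reading comes with each control period).
- bot.camera(name): name is "scene" or "top" or "wrist"; returns the picture (400x640x3 uint8, red, green, blue); there is no depth.
- bot.camera_info(name): a dict with "vertical_fov" (degrees; the focal length in pixels is half the picture's height over the tangent of half this angle, whatever the lens; pixels are square), "cx", "cy" (the principal point, pixels), "pose" (4x4, takes a point from camera to world coordinates). Camera axes: x right, y up, looking along -z (the intrinsics and any distortion apply to the point x, -y, -z); pixel columns grow to the right and rows downward; lengths in m; the calibration is good to about 2 mm. A picture is of the moment at which its call begins: read the wrist's pose just before it. camera_info takes no time and is no camera call; for the wrist camera it gives the pose at the moment of the call.
- bot.job_done(): hands the job in; it is judged then, once.
The state is a dict: "clock": time; "joint_pos": joint angles; "joint_vel": joint speeds; "tau": joint torques, N m; "eef_pos": TCP position; "tool_rot": TCP orientation; "ft_force": force on the tool from outside, world axes, zero at the start; "ft_torque": the same for the moment, N m; "grip_width": finger opening in m; "grasp_force": force on a finger pad.
Only numpy, scipy, OpenCV 4.12 (cv2) and the standard library are available. Lean on these libraries where they do the work, as an engineer would, in place of code of your own. Each camera call takes 0.05 s, during which the arm holds its last target. There are 200 camera calls.

## Task

Pull the upper drawer of the small wooden drawer unit well open by its handle, take out the phone and set it gently, screen up, on the sloping phone stand: long side up the slope, centred, lower end resting down against the stand's lip. Leave the drawer open as it is, the lower drawer shut and the charger in the upper drawer, and do not disturb the other things on the desk.

Things in the scene. Friction and masses are not known exactly. Their poses are not given: they have to be found in the camera images.
- unit_front (a point): Middle of the top front edge of the wooden drawer unit, 130 mm above the desk. The unit is fixed to the desk, 260 mm deep (x), 280 mm wide (y), 130 mm high, with two drawers one above the other; the clock stands on its top towards the rear. Axes: -x points out of the drawer fronts (towards the robot, more or less; the pulling direction), y along the fronts, z up.
- cabinet_drawer0 (a joint): Slide of the upper drawer, m: 0 shut, grows as it is pulled out along the unit's -x, stops at 0.181; starts 0 to 0.008. About 1 N of friction; it stays where it is left. Inside it is 215 mm (x) x 238 mm (y), the floor starting 56 mm behind the handle's axis, 75 mm above the desk; side walls reach 108 mm and the front panel 118 mm above the desk.
- cabinet_drawer0_handle (a point): Middle of the upper drawer's handle, a level steel bar 11 mm thick and 120 mm long along the unit's y, its axis 35 mm in front of the drawer front (29 mm free gap behind it), 35 mm below the unit's top, 95 mm above the desk. Moves with the drawer; axes as the unit's: pull along its -x.
- stand: Aluminium phone stand, fixed to the desk: base 110 (x) x 90 (y) x 10 mm, origin at the centre of its underside; a 22 mm post; a plate 44 mm wide (y), narrower than the phone, 118 mm long, rising towards the stand's own +x at 0.38 rad (22 degrees) to the level. A lip at the plate's lower (-x) end, 44 mm wide, 5 mm thick, rises 14 mm square to the plate. The lip is on the robot's side.
- phone: Black phone, 118 mm (its x) x 60 mm (its y) x 12 mm thick (z), 0.11 to 0.22 kg, lying screen up on the floor of the upper drawer, in its left or right half, long side roughly along the slide. Origin at the centre of its underside, z out of the screen. It rides along with the drawer and lies clear of the unit's top once that is 0.16 m out. Either end may be the lower one.
- cabinet_drawer1 (a joint): Slide of the lower drawer, m: 0 shut. It has a like handle 53 mm below the upper one and is not to be opened.
- charger: White plug-in charger, 42 x 40 x 28 mm, with two 16 mm pins along its x, lying in the other half of the upper drawer; origin at the centre of its underside. It stays in the drawer.
- stand_seat (a point): Point on the upper face of the stand's plate, 110 mm above the desk straight above the stand's origin, 59 mm up the slope from the lip's inner face: where the centre of the phone's underside comes when it is properly seated. Axes as the stand's (z vertical, not square to the plate).
- mug: White mug, 80 mm across, 95 mm high, bystander; origin at the centre of its underside.
- power_bank: White power bank, 68 x 135 x 16 mm, lying on the desk, bystander; origin at the centre of its underside.
- glue_stick: Glue stick standing upright, 29 mm across, 92 mm high, bystander; origin at the centre of its underside.
- marker: Grey marker with black cap, 130 mm long, 13 mm thick, lying on the desk, bystander; origin at the centre of its underside.
Not all that is in view belongs to the job. What is shaped like the stand but orange or red is not meant.

How it is judged:
On the way, in this order (a step that is already met when the one before it is completed fails the run):
1. the upper drawer is pulled at least 120 mm open (value of joint cabinet_drawer0 above 0.12 m), for 0.2 s.
2. the phone is lifted out of the drawer (its underside more than 115 mm above the desk) (height (world z) of phone above 0.115 m), for 0.1 s.
At the end, for the whole second after the job is handed in: Phone at rest on the slope, screen up, its origin within 15 mm of the seat point, its width within 0.2 rad of the stand's y, face tilted 0.29 to 0.47 rad; upper drawer still over 100 mm open, charger lying in it; lower drawer under 20 mm open (distance between phone and stand_seat below 0.015 m and angle between the y axis of phone and the y axis of stand, either way round below 0.2 rad and angle between phone's own z axis and vertical between 0.29 and 0.47 rad and contact force between phone and stand above 0.3 N and linear speed of phone below 0.02 m/s and value of joint cabinet_drawer0 above 0.1 m and value of joint cabinet_drawer1 below 0.02 m and height (world z) of charger between 0.06 and 0.11 m and horizontal distance between charger and cabinet_drawer0_handle below 0.32 m); the robot touches nothing.
It fails at once if the mug, power bank, glue stick or marker is disturbed (moved more than 30 mm) (distance of any of mug, power_bank, glue_stick, marker from where it was at the start of the episode above 0.03 m).
It fails at once if the phone is slammed or pressed on to the stand (more than 40 N) (contact force between phone and stand above 40 N).
It also fails if it takes over 54 s, if anything falls off the work surface, if the arm or the gripper's body presses on something with over 40 N, if the wrist force passes 120 N, or if a joint passes its speed limit or range.

## Working session

There is one attempt and no reset: what is moved stays moved. The work goes in short steps, Python scripts to look and compute and a tool call to move; the robot and the scene stay as the last step left them, time stands still between calls to the robot, and variables do not carry over. Pictures are saved under pics/ and viewed, at most 10 in all, crops included, and the job is handed in when it is done.

Besides the shell and the picture viewer there is one more tool, called as name(argument=value, ...) on one line, values as JSON. step_arm: Moves the arm, as the interface text tells. Scaled input: -1 to 1 covers 0.5 m each way for a shift and pi/4 rad each way for a turn. Its arguments: {"type":"object","properties":{"targets":{"type":"string"}},"required":["targets"]}

```bash
ls; mkdir -p pics
python3 - <<'E'
from workcell import bot
import cv2
o=bot.get_obs(); print(o)
for n in("scene","top"):
    print(n,bot.camera_info(n)); cv2.imwrite(f"pics/{n}0.png",bot.camera(n)[:,:,::-1])
E
```

```text
pics
{'clock': 0.0, 'joint_pos': array([-1.35000133e+00,  2.41373096e-01,  3.70794677e-03,  1.33519918e+00,
       -7.24924893e-06,  1.57080771e+00]), 'joint_vel': array([ 0.00132132,  0.00023811, -0.00011055, -0.00010516, -0.00026035,
       -0.0003924 ]), 'tau': array([-7.64932647e-04, -3.72314537e+01,  2.52409065e+01,  1.69297820e-02,
       -6.07330139e-05,  7.66891787e-06]), 'eef_pos': array([ 0.10936046, -0.48723817,  0.23042666]), 'tool_rot': array([ 9.93912478e-01,  1.10167677e-01, -1.17527956e-04, -1.02730783e-03]), 'ft_force': array([-0.97745418, -0.42720671,  0.70299396]), 'ft_torque': array([-0.0043543 ,  0.04873077,  0.03873842]), 'grasp_force': 0.0, 'grip_width': 0.08549122107805673}
scene {'vertical_fov': 45.724465723038925, 'cx': 316.4168015234377, 'cy': 198.37520712265078, 'pose': array([[-0.78416948, -0.40340377,  0.47153328,  1.26234801],
       [ 0.62022557, -0.48506387,  0.6164684 ,  1.00512079],
       [-0.01996192,  0.7758727 ,  0.63057361,  1.09509585],
       [ 0.        ,  0.        ,  0.        ,  1.        ]])}
top {'vertical_fov': 54.16421318776156, 'cx': 323.5918043059879, 'cy': 202.81222956566864, 'pose': array([[ 0.02474722,  0.99186534, -0.1248628 ,  0.38793101],
       [-0.99942732,  0.02166348, -0.02599483,  0.02248054],
       [-0.02307841,  0.1254346 ,  0.99183343,  1.21469692],
       [ 0.        ,  0.        ,  0.        ,  1.        ]])}
```

View pics/top0.png

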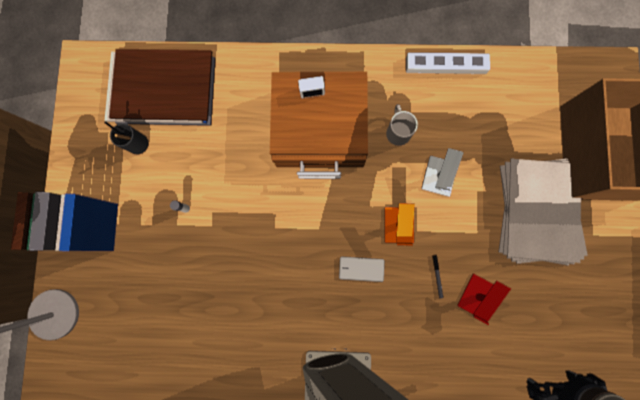

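View pics/scene0.png

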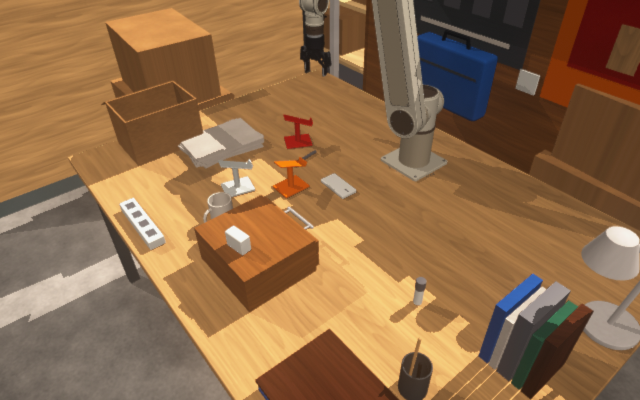

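```bash
cat > h.py <<'E'
import numpy as np,cv2
from workcell import bot
def ray(info,u,v):
    f=200/np.tan(np.radians(info["vertical_fov"])/2); P=info["pose"]
    return P[:3,3],P[:3,:3]@np.array([(u-info["cx"])/f,-(v-info["cy"])/f,-1])
def onz(info,u,v,z):
    c,d=ray(info,u,v); return c+d*(z-c[2])/d[2]
def proj(info,p):
    f=200/np.tan(np.radians(info["vertical_fov"])/2); P=info["pose"]
    q=P[:3,:3].T@(np.asarray(p)-P[:3,3]); return info["cx"]-f*q[0]/q[2], info["cy"]+f*q[1]/q[2]
E
python3 - <<'E'
from h import *
i=bot.camera_info("top"); im=cv2.imread("pics/top0.png")
cv2.imwrite("pics/c1.png",cv2.resize(im[60:210,262:472],None,fx=3.8,fy=3.8,interpolation=cv2.INTER_CUBIC))
for n,u,v,z in [("handleL",299,172,.1),("handleR",340,171,.1),("frontL",271,160,.13),("frontR",367,159,.13),("backL",272,72,.13),("backR",367,72,.13),("standbase",437,173,.01),("pb",361,269,.016),("marker",437,275,.01),("mug",404,123,.095),("glue",180,206,.09),("orange",398,240,.01)]:
    print(n,onz(i,u,v,z).round(3))
E
```

```text
handleL [0.617 0.125 0.1  ]
handleR [0.622 0.006 0.1  ]
frontL [0.644 0.204 0.13 ]
frontR [ 0.652 -0.069  0.13 ]
backL [0.907 0.212 0.13 ]
backR [ 0.911 -0.066  0.13 ]
standbase [ 0.641 -0.297  0.01 ]
pb [ 0.34  -0.064  0.016]
marker [ 0.328 -0.293  0.01 ]
mug [ 0.771 -0.179  0.095]
glue [0.511 0.471 0.09 ]
orange [ 0.43  -0.176  0.01 ]
```

View pics/c1.png

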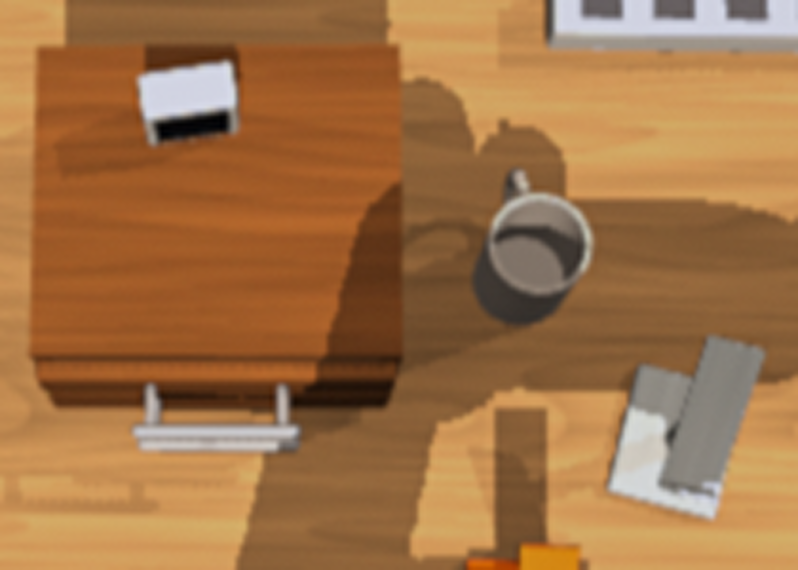

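Run:
```python
from h import *
i=bot.camera_info("top")
C=lambda x,y,z: onz(i,262+x/3.8,60+y/3.8,z)
L,R=C(134,431,.1),C(299,432,.1); print("handle",L,R,(L+R)/2,np.linalg.norm(L-R))
a,b,c,d=C(30,356,.13),C(402,357,.13),C(37,45,.13),C(399,44,.13)
print("front",a,b,(a+b)/2,np.linalg.norm(a-b),"yaw",np.arctan2(b[0]-a[0],-(b[1]-a[1])), np.linalg.norm(a-c), np.arctan2((c-a)[1],(c-a)[0]),np.arctan2((d-b)[1],(d-b)[0]))
TL,BL,BR=C(640,365,.01),C(608,490,.01),C(715,518,.01)
o=(TL+BR)/2; print("stand",TL,BL,BR,"o",o,np.linalg.norm(TL-BL),np.linalg.norm(BR-BL),"yaw",np.arctan2(*(TL-BL)[[1,0]]),np.arctan2(*(BL-BR)[[1,0]])-np.pi/2)
t=59*np.sin(.38)/1000
pu,pl=(C(710,335,.11+t)+C(765,350,.11+t))/2,(C(660,487,.11-t)+C(712,492,.11-t))/2
print("plate",pu,pl,(pu+pl)/2,np.arctan2(*(pu-pl)[[1,0]]),np.linalg.norm((pu-pl)[:2]),118*np.cos(.38))
```

```text
handle [0.61264106 0.13032731 0.1       ] [0.6143938  0.00427103 0.1       ] [0.61351743 0.06729917 0.1       ] 0.12606846421157955
front [0.66224894 0.20746725 0.13      ] [ 0.66673101 -0.07086781  0.13      ] [0.66448997 0.06829972 0.13      ] 0.2783711472849563 yaw 0.016101733767633658 0.2455300791082024 0.01998892402539801 0.019948800301553875
stand [ 0.69451208 -0.27697769  0.01      ] [ 0.58958258 -0.25005709  0.01      ] [ 0.56834809 -0.33636869  0.01      ] o [ 0.63143008 -0.30667319  0.01      ] 0.10832783034354972 0.0888852964041791 yaw -0.25114215738855583 -0.24123051033394116
plate [ 0.68193998 -0.31863842  0.13188431] [ 0.57813564 -0.29148779  0.08811569] [ 0.63003781 -0.3050631   0.11      ] -0.2558248435063835 0.10729630742818212 109.58242699802821
```

step_arm(targets="-0.34 0.5 0.56 0 0 0 0.871;-0.34 0.5 0.56 0 0 0 0.871;-0.34 0.5 0.56 0 0 0 0.871;-0.34 0.5 0.56 0 0 0 0.871;-0.34 0.5 0.56 0 0 0 0.871;-0.34 0.5 0.56 0 0 0 0.871;-0.34 0.5 0.56 0 0 0 0.871;-0.34 0.5 0.56 0 0 0 0.871;-0.34 0.5 0.56 0 0 0 0.871;-0.34 0.5 0.56 0 0 0 0.871")

```text
clock: 0.93
eef_pos: [0.3634, -0.2025, 0.2311]
tool_rot: [0.897, 0.442, 0.001, -0.001]
ft_force: [-0.6, 0.1, -0.5]
grip_width: 0.0278
grasp_force: 0.0
```

step_arm(targets="-0.34 0.5 0.54 0 0 0 0.871;-0.34 0.5 0.54 0 0 0 0.871;-0.34 0.5 0.54 0 0 0 0.871;-0.34 0.5 0.54 0 0 0 0.871;-0.34 0.5 0.54 0 0 0 0.871;-0.34 0.5 0.54 0 0 0 0.871;-0.34 0.5 0.54 0 0 0 0.871;-0.34 0.5 0.54 0 0 0 0.871;-0.34 0.5 0.54 0 0 0 0.871;-0.34 0.5 0.54 0 0 0 0.871")

```text
clock: 1.77
eef_pos: [0.6125, 0.0667, 0.2285]
tool_rot: [0.699, 0.715, 0.0, -0.001]
ft_force: [0.2, -1.1, 0.0]
grip_width: 0.0281
grasp_force: 0.0
```

Run:
```python
from h import *
o=bot.get_obs(); print(o["eef_pos"],o["joint_pos"].round(2)); i=bot.camera_info("wrist"); print(i)
im=bot.camera("wrist"); cv2.imwrite("pics/w1.png",im[:,:,::-1])
for y in(.13,.005): print(proj(i,[.614,y,.095]))
```

```text
[0.61250377 0.06670468 0.22851294] [0.11 0.48 0.34 1.44 0.   1.65]
{'vertical_fov': 70.00213607584598, 'cx': 318.34166154713125, 'cy': 200.9328523059156, 'pose': array([[ 9.99738541e-01, -2.21942498e-02, -5.50130667e-03,
         6.09944972e-01],
       [ 2.28443937e-02,  9.59029860e-01,  2.82382473e-01,
         1.39220819e-01],
       [-9.91349768e-04, -2.82434316e-01,  9.59286128e-01,
         3.71559394e-01],
       [ 0.00000000e+00,  0.00000000e+00,  0.00000000e+00,
         1.00000000e+00]])}
(np.float64(322.7310527594236), np.float64(127.18791079091606))
(np.float64(319.53033479752577), np.float64(248.69099495561488))
```

View pics/w1.png

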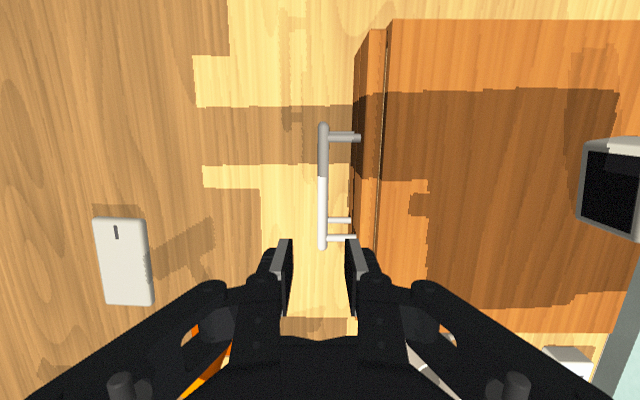

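step_arm(targets="-0.34 0.003 0 -0.08 0 0 0;-0.34 0.003 0 -0.15 0 0 0;-0.34 0.003 0 -0.2 0 0 0;-0.34 0.003 0 -0.25 0 0 0;-0.34 0.003 0 -0.28 0 0 0;-0.34 0.003 0 -0.3 0 0 0;-0.34 0.003 0 -0.3 0 0 0")

```text
clock: 2.4
eef_pos: [0.6085, 0.0606, 0.0787]
tool_rot: [0.701, 0.713, -0.002, -0.002]
ft_force: [0.2, 0.0, 0.4]
grip_width: 0.0285
grasp_force: 0.0
```

step_arm(targets="-1 0 0 0 0 0 0;-1 0 0 0 0 0 0;-1 0 0 0 0 0 0;-1 0 0 0 0 0 0;-1 0 0 0 0 0 0")

```text
clock: 2.82
eef_pos: [0.6118, 0.0614, 0.0826]
tool_rot: [0.701, 0.713, 0.0, 0.001]
ft_force: [-0.1, -2.9, 2.3]
grip_width: 0.0086
grasp_force: 58.7
```

step_arm(targets="-1 -0.02 0 0 0 0 0;-1 -0.06 -0.001 0 0 0 0;-1 -0.1 -0.002 0 0 0 0;-1 -0.15 -0.003 0 0 0 0;-1 -0.2 -0.004 0 0 0 0;-1 -0.25 -0.005 0 0 0 0;-1 -0.29 -0.005 0 0 0 0;-1 -0.32 -0.006 0 0 0 0;-1 -0.34 -0.006 0 0 0 0;-1 -0.34 -0.006 0 0 0 0")

```text
clock: 3.65
eef_pos: [0.4395, 0.0582, 0.0825]
tool_rot: [0.701, 0.713, -0.001, 0.001]
ft_force: [-1.5, -6.5, 3.2]
grip_width: 0.0086
grasp_force: 60.0
```

step_arm(targets="-0.34 0 0 0 0 0 0;-0.34 0 0 0 0 0 0;-0.34 0 0 0 0 0 0;-0.34 0 0 0 0 0 0;-0.34 0 0.01 0.1 0 0 0;-0.34 0 0.02 0.18 0 0 0;-0.34 0 0.04 0.26 0 0 0;0.5 0 0.04 0.3 0 0 0;0.9 0 0.04 0.3 0 0 0;1 0 0.04 0.3 0 0 0")

```text
clock: 4.48
eef_pos: [0.4425, 0.0798, 0.233]
tool_rot: [0.7, 0.714, 0.002, 0.001]
ft_force: [0.3, 0.7, -1.1]
grip_width: 0.0636
grasp_force: 0.0
```

Run:
```python
from h import *
o=bot.get_obs(); print(o["eef_pos"],o["joint_pos"].round(2)); i=bot.camera_info("wrist"); np.save("w2.npy",i,allow_pickle=True)
im=bot.camera("wrist"); cv2.imwrite("pics/w2.png",im[:,:,::-1])
```

```text
[0.44252602 0.07983137 0.23300182] [ 0.18  0.14 -0.12  1.31  0.    1.73]
```

View pics/w2.png

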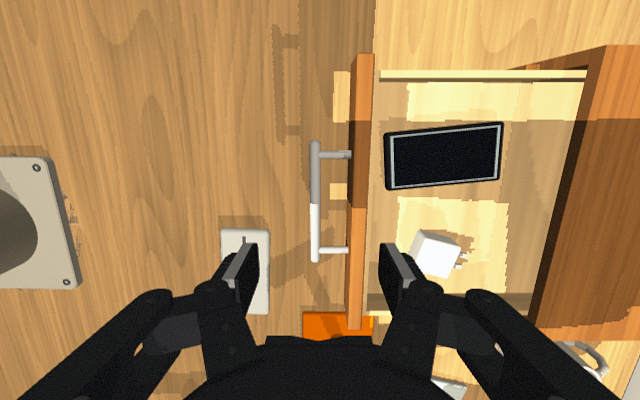

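The wrist view shows the drawer open. The handle bar is at u≈315, the phone (black, white border) has corners at about (384,136), (502,122), (502,178) and (388,190), and the charger is at (437,253), clear of it.

Run:
```python
from h import *
i=np.load("w2.npy",allow_pickle=True).item(); im=cv2.imread("pics/w2.png")
sub=np.zeros((400,640),np.uint8); sub[100:210,375:520]=(im[100:210,375:520].max(2)<60)*255
cs,_=cv2.findContours(sub,cv2.RETR_EXTERNAL,cv2.CHAIN_APPROX_NONE); c=max(cs,key=cv2.contourArea)
print(cv2.boundingRect(c),cv2.contourArea(c))
w=np.array([onz(i,u,v,.086)[:2] for u,v in c[:,0]],np.float32)
(cx,cy),s,a=cv2.minAreaRect(w*1000); print("rect mm",cx,cy,s,a)
print("box",cv2.boxPoints(((cx,cy),s,a)))
print("handle",onz(i,314,141,.095),onz(i,314,262,.095))
print("unit edge",onz(i,605,46,.13))
```

```text
(383, 122, 121, 68) 6567.0
rect mm 566.9036865234375 115.99717712402344 (117.99758911132812, 58.99366760253906) 6.701303005218506
box [[504.8659  138.40771]
 [511.75006  79.8171 ]
 [628.94147  93.58664]
 [622.0573  152.17725]]
handle [0.43695818 0.12983352 0.095     ] [ 4.38741896e-01 -2.13796397e-04  9.50000000e-02]
unit edge [0.66237311 0.20912037 0.13      ]
```

step_arm(targets="0.75 0.251 0.074 0 0 0 1;0.75 0.251 0.074 0 0 0 1;0.75 0.251 0.074 0 0 0 1;0.75 0.251 0.074 0 0 0 1;0.75 0.251 0.074 0 0 0 1;0.75 0.251 0.074 0 0 0 1;0.75 0.251 0.074 0 0 0 1")

```text
clock: 5.12
eef_pos: [0.5656, 0.116, 0.2278]
tool_rot: [0.372, 0.928, -0.002, -0.003]
ft_force: [-0.6, 0.3, 0.1]
grip_width: 0.0748
grasp_force: 0.0
```

step_arm(targets="0.75 0 0 0 0 0 1;0.75 0 0 0 0 0 1;0.75 0 0 0 0 0 1;0.75 0 0 0 0 0 1;0.75 0 0 0 0 0 1;0.75 0 0 0 0 0 1;0.75 0 0 0 0 0 1")

```text
clock: 5.7
eef_pos: [0.5653, 0.1158, 0.2285]
tool_rot: [-0.011, 1.0, -0.0, -0.002]
ft_force: [0.7, -0.1, 0.8]
grip_width: 0.075
grasp_force: 0.0
```

step_arm(targets="0.75 0 0 -0.06 0 0 0.127;0.75 0 0 -0.12 0 0 0.127;0.75 0 0 -0.15 0 0 0.127;0.75 0 0 -0.15 0 0 0.127;0.75 0 0 -0.15 0 0 0.127")

```text
clock: 6.12
eef_pos: [0.5647, 0.1157, 0.1537]
tool_rot: [-0.059, 0.998, -0.0, -0.003]
ft_force: [-0.5, 0.5, 0.2]
grip_width: 0.0745
grasp_force: 0.0
```

Run:
```python
from h import *
from scipy.spatial.transform import Rotation as R
o=bot.get_obs(); print(o["eef_pos"],o["joint_pos"].round(2),R.from_quat(o["tool_rot"]).as_matrix().round(3))
i=bot.camera_info("wrist")
im=bot.camera("wrist"); cv2.imwrite("pics/w3.png",im[:,:,::-1])
```

```text
[0.56471813 0.1156927  0.15365761] [0.2  0.44 0.08 1.22 0.   0.08] [[-0.993 -0.117 -0.006]
 [-0.117  0.993 -0.001]
 [ 0.006 -0.    -1.   ]]
```

View pics/w3.png

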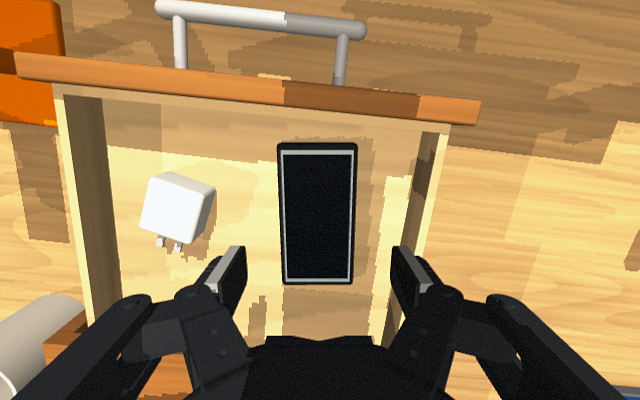

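The wrist view shows the phone (corners about (278,143), (357,143), (352,284), (284,284)) centred between the open fingers (u≈235 and 400), with the charger clear at (177,208).

Run:
```python
from h import *
i=bot.camera_info("wrist"); im=cv2.imread("pics/w3.png")
sub=np.zeros((400,640),np.uint8); sub[135:300,265:370]=(im[135:300,265:370].max(2)<60)*255
cs,_=cv2.findContours(sub,cv2.RETR_EXTERNAL,cv2.CHAIN_APPROX_NONE); c=max(cs,key=cv2.contourArea)
print(cv2.boundingRect(c),cv2.contourArea(c))
w=np.array([onz(i,u,v,.087)[:2] for u,v in c[:,0]],np.float32)
print(cv2.minAreaRect(w*1000))
```

```text
(277, 143, 81, 142) 10438.0
((569.9132690429688, 115.84390258789062), (117.0711898803711, 59.10963821411133), 6.738495826721191)
```

step_arm(targets="0.75 0.007 0 -0.05 0 0 0;0.75 0.007 0 -0.1 0 0 0;0.75 0.007 0 -0.13 0 0 0;0.75 0.007 0 -0.15 0 0 0;0.75 0.007 0 -0.16 0 0 0;0.75 0.007 0 -0.164 0 0 0;0.75 0.007 0 -0.164 0 0 0")

```text
clock: 6.75
eef_pos: [0.5707, 0.1163, 0.0751]
tool_rot: [-0.059, 0.998, 0.0, 0.001]
ft_force: [0.8, 0.2, -0.5]
grip_width: 0.0746
grasp_force: 0.0
```

step_arm(targets="0.75 0 0 -0.005 0 0 0;0.5 0 0 -0.005 0 0 0;0.3 0 0 -0.005 0 0 0;-1 0 0 -0.005 0 0 0;-1 0 0 -0.005 0 0 0;-1 0 0 -0.005 0 0 0;-1 0 0 -0.005 0 0 0")

```text
clock: 7.33
eef_pos: [0.5711, 0.1163, 0.0732]
tool_rot: [-0.059, 0.998, 0.0, 0.001]
ft_force: [0.3, -0.6, 5.0]
grip_width: 0.0582
grasp_force: 65.5
```

step_arm(targets="-1 0 0 0.02 0 0 0;-1 0 0 0.06 0 0 0;-1 0 0 0.11 0 0 0;-1 0 0 0.16 0 0 0;-1 0 0 0.21 0 0 0;-1 0 0 0.26 0 0 0;-1 0 0 0.3 0 0 0;-1 0 0 0.33 0 0 0;-1 0 0 0.34 0 0 0;-1 0 0 0.34 0 0 0")

```text
clock: 8.17
eef_pos: [0.5705, 0.1163, 0.2432]
tool_rot: [-0.059, 0.998, 0.0, 0.001]
ft_force: [0.0, 0.1, -1.9]
grip_width: 0.058
grasp_force: 64.8
```

Run:
```python
from h import *
o=bot.get_obs(); print(o["eef_pos"],o["joint_pos"].round(2))
i=bot.camera_info("wrist"); np.save("w4.npy",i,allow_pickle=True)
im=bot.camera("wrist"); cv2.imwrite("pics/w4.png",im[:,:,::-1])
z=o["eef_pos"][2]+.014
for sx in(-1,1):
  for sy in (-1,1):
    c,s=np.cos(.117),np.sin(.117); p=[o["eef_pos"][0]+c*sx*.059-s*sy*.03,o["eef_pos"][1]+s*sx*.059+c*sy*.03,z]; print(sx,sy,np.round(proj(i,p)))
```

```text
[0.57048481 0.11626843 0.24324588] [0.2  0.4  0.26 1.43 0.   0.08]
-1 -1 [250. 150.]
-1 1 [384. 150.]
1 -1 [264. 361.]
1 1 [370. 361.]
```

View pics/w4.png

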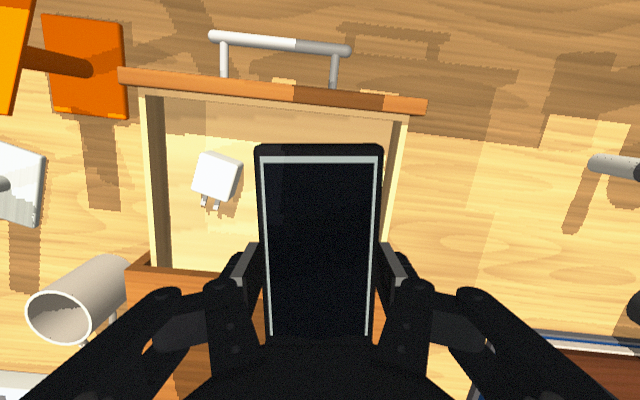

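Run:
```python
from h import *
i=np.load("w4.npy",allow_pickle=True).item(); im=cv2.imread("pics/w4.png").max(2)
tcp=np.array([.5705,.1163,.2432]); c,s=np.cos(.117),np.sin(.117)
T=lambda a,b,h: proj(i,tcp+[c*a-s*b,s*a+c*b,h])
for r in (152,165,180,200,220): 
    row=im[r,235:400]<60; x=np.where(row)[0]+235; print(r,x.min(),x.max())
col=im[120:180,320]; print("top edge",120+np.where(col<60)[0].min())
for h in(.010,.012,.014):
  for a in(-.059,-.062,-.04,-.02): print(h,a,np.round([*T(a,-.03,h),*T(a,.03,h)],1))
```

```text
152 254 383
165 255 382
180 256 381
200 257 380
220 258 379
top edge 144
0.01 -0.059 [252.  148.6 382.4 148.6]
0.01 -0.062 [251.5 142.  382.8 142. ]
0.01 -0.04 [254.6 188.7 379.9 188.7]
0.01 -0.02 [257.2 227.6 377.4 227.6]
0.012 -0.059 [251.  149.1 383.4 149.1]
0.012 -0.062 [250.5 142.4 383.8 142.4]
0.012 -0.04 [253.7 189.7 380.7 189.7]
0.012 -0.02 [256.3 229.1 378.2 229.1]
0.014 -0.059 [250.  149.6 384.3 149.6]
0.014 -0.062 [249.5 142.8 384.8 142.8]
0.014 -0.04 [252.8 190.8 381.6 190.8]
0.014 -0.02 [255.5 230.7 379.  230.7]
```

Run:
```python
import numpy as np
from scipy.spatial.transform import Rotation as R
ps,th=-.25,.38; C,S=np.cos,np.sin
u=np.array([C(ps)*C(th),S(ps)*C(th),S(th)]); n=np.array([-C(ps)*S(th),-S(ps)*S(th),C(th)])
print("u",u.round(3),"n",n.round(3))
seat=np.array([.631,-.306,.11]); T=seat+.002*u-.000*n; print("TCPtarget",T)
rt=R.from_rotvec(-th*np.array([-S(ps),C(ps),0]))*R.from_rotvec([0,0,ps-.117])
print("turn",(rt.as_rotvec()/(np.pi/4)).round(3))
p0=np.array([.5705,.116,.242]); pre=T+.05*n+.012*u
print("pre",pre,"shift",((pre-p0)/.5).round(3)); print("n*10mm",(n*.02).round(4),"u*10mm",(u*.02).round(4))
```

```text
u [ 0.9   -0.23   0.371] n [-0.359  0.092  0.929]
TCPtarget [ 0.63279959 -0.30645951  0.11074184]
turn [-0.032 -0.485 -0.462]
pre [ 0.62562765 -0.30462821  0.16162612] shift [ 0.11  -0.841 -0.161]
n*10mm [-0.0072  0.0018  0.0186] u*10mm [ 0.018  -0.0046  0.0074]
```

step_arm(targets="-1 0.01 -0.04 0 0 0 0;-1 0.02 -0.12 0 -0.004 -0.06 -0.06;-1 0.03 -0.2 0 -0.008 -0.12 -0.12;-1 0.045 -0.29 0 -0.012 -0.19 -0.18;-1 0.06 -0.38 0 -0.016 -0.25 -0.24;-1 0.07 -0.47 0 -0.02 -0.31 -0.3;-1 0.08 -0.56 0 -0.024 -0.37 -0.36;-1 0.09 -0.65 0 -0.028 -0.43 -0.41;-1 0.1 -0.73 0 -0.032 -0.485 -0.462;-1 0.11 -0.79 0 -0.032 -0.485 -0.462")

```text
clock: 9.05
eef_pos: [0.6202, -0.2731, 0.2376]
tool_rot: [0.123, 0.975, -0.022, 0.184]
ft_force: [-1.0, -0.2, -1.9]
grip_width: 0.0583
grasp_force: 64.8
```

step_arm(targets="-1 0 -0.03 -0.02 0 0 0;-1 0 -0.051 -0.05 0 0 0;-1 0 -0.051 -0.09 0 0 0;-1 0 -0.051 -0.13 0 0 0;-1 0 -0.051 -0.161 0 0 0;-1 0 -0.051 -0.161 0 0 0;-1 0 -0.051 -0.161 0 0 0")

```text
clock: 9.63
eef_pos: [0.6223, -0.2971, 0.1578]
tool_rot: [0.122, 0.975, -0.022, 0.184]
ft_force: [0.4, 0.1, -0.5]
grip_width: 0.0579
grasp_force: 64.9
```

Run:
```python
from h import *
from scipy.spatial.transform import Rotation as R
o=bot.get_obs(); print(o["eef_pos"],o["joint_pos"].round(2)); print(R.from_quat(o["tool_rot"]).as_matrix().round(3),o["ft_force"])
a=bot.camera("wrist");b=bot.camera("scene");t=bot.camera("top")
cv2.imwrite("pics/s5.png",b[:,:,::-1]);cv2.imwrite("pics/t5.png",t[:,:,::-1])
w=cv2.resize(a,(400,250)); s=cv2.resize(b[120:240,180:310],(400,370),interpolation=cv2.INTER_CUBIC); tt=cv2.resize(t[120:240,380:510],(400,370),interpolation=cv2.INTER_CUBIC)
cv2.imwrite("pics/m5.png",np.hstack([s,tt])[:,:,::-1]); cv2.imwrite("pics/w5.png",a[:,:,::-1])
```

```text
[ 0.62225479 -0.29707024  0.15781463] [-0.48  0.39 -0.05  0.76  0.09 -0.22]
[[-0.902  0.247  0.354]
 [ 0.23   0.969 -0.088]
 [-0.365  0.002 -0.931]] [ 0.35849979  0.1303305  -0.47255208]
```

View pics/m5.png

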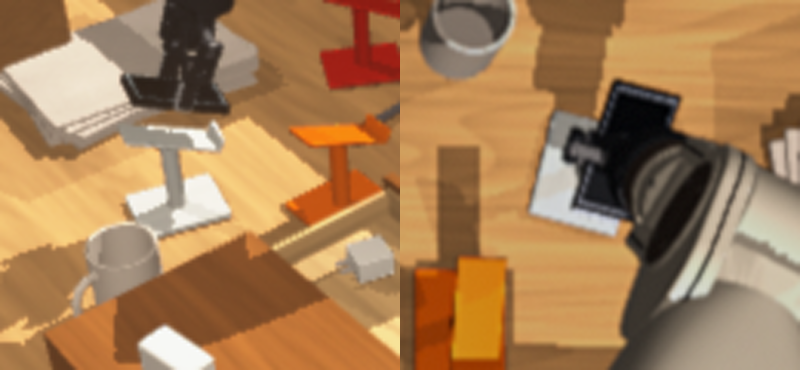

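View pics/w5.png

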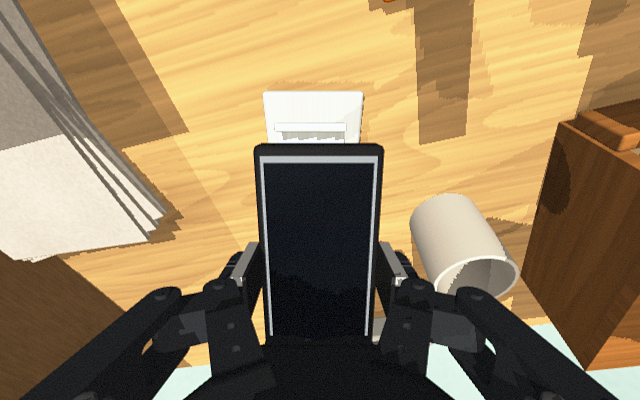

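Run:
```python
from h import *
o=bot.get_obs(); print(o["eef_pos"])
i=bot.camera_info("wrist")
ps,th=-.25,.38; C,S=np.cos,np.sin
u=np.array([C(ps)*C(th),S(ps)*C(th),S(th)]); n=np.array([-C(ps)*S(th),-S(ps)*S(th),C(th)]); y=np.cross(n,u)
seat=np.array([.631,-.306,.11])
for nm,a,b,h in [("lip in top",-.059,1,.014),("lip out top",-.064,1,.014),("lip in bot",-.059,1,0),]:
  print(nm,[np.round(proj(i,seat+a*u+s*.022*y+h*n),1) for s in(1,-1)])
b=np.array([.631,-.306,.01]);X=np.array([C(ps),S(ps),0]);Y=np.array([-S(ps),C(ps),0])
print("base front",[np.round(proj(i,b-.055*X+s*.045*Y),1) for s in (1,-1)])
x0,y0=262,80
im=cv2.imread("pics/w5.png"); cv2.imwrite("pics/c5.png",cv2.resize(im[85:155,250:390],None,fx=5,fy=5,interpolation=cv2.INTER_CUBIC))
```

```text
[ 0.62496449 -0.29844017  0.16262094]
lip in top [array([344.7, 119.4]), array([272.4, 119.3])]
lip out top [array([344.9, 110.8]), array([272.1, 110.7])]
lip in bot [array([342.8, 119.1]), array([275.7, 119.1])]
base front [array([363.3,  83.3]), array([259.8,  83.3])]
```

View pics/c5.png

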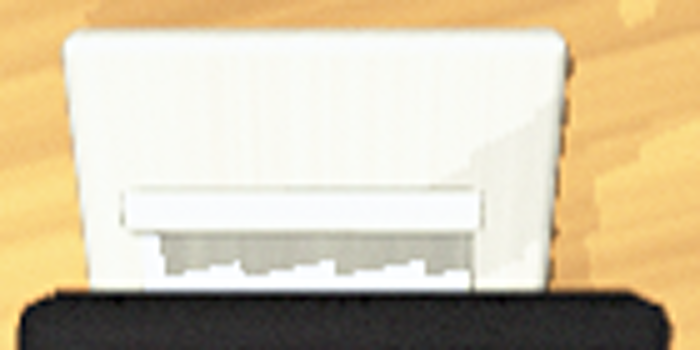

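The wrist crop shows the lip's top face from (274,123) to (347,131) in full-picture pixels, and the phone's lower edge at row 144. I'll work out the offset between phone and lip from this one view.

Run:
```python
from h import *
i=bot.camera_info("wrist"); f=200/np.tan(np.radians(i["vertical_fov"])/2); P=i["pose"]
def pt(u,v,wpx,w):  # point at centre of an edge of known width parallel to image x
    d=f*w/wpx; return P[:3,3]+P[:3,:3]@(np.array([(u-i["cx"])/f,-(v-i["cy"])/f,-1])*d)
ps,th=-.25,.38; C,S=np.cos,np.sin
u=np.array([C(ps)*C(th),S(ps)*C(th),S(th)]); n=np.array([-C(ps)*S(th),-S(ps)*S(th),C(th)]); y=np.cross(n,u)
M=np.array([u,y,n])
lip=pt(310.5,131,72.2,.044)           # inner top edge of lip
for wpx in (129,130,131):
    ph=pt(319,144.5,wpx,.0595); d=M@(lip-ph)*1000
    print("phone top lower edge",ph.round(4)," lip-phone u,y,n mm",d.round(1))
print("seat from lip",(lip+.059*u-.014*n).round(4), "tool axes err u.x",P[:3,0].round(3),"y",y.round(3))
for k in range(3):
    bot.camera("wrist"); print(bot.get_obs()["eef_pos"].round(4))
```

```text
phone top lower edge [ 0.567  -0.2832  0.1489]  lip-phone u,y,n mm [ -3.8  -5.1 -45.3]
phone top lower edge [ 0.5666 -0.2831  0.1498]  lip-phone u,y,n mm [ -3.7  -5.1 -46.3]
phone top lower edge [ 0.5661 -0.283   0.1507]  lip-phone u,y,n mm [ -3.6  -5.1 -47.3]
seat from lip [ 0.6367 -0.3062  0.1143] tool axes err u.x [ 0.247  0.969 -0.   ] y [0.247 0.969 0.   ]
[ 0.6251 -0.2985  0.163 ]
[ 0.625  -0.2986  0.1631]
[ 0.6249 -0.2986  0.1629]
```

step_arm(targets="-1 0.006 -0.01 -0.015 0 0 0;-1 0.013 -0.014 -0.03 0 0 0;-1 0.019 -0.016 -0.045 0 0 0;-1 0.024 -0.017 -0.058 0 0 0;-1 0.028 -0.018 -0.068 0 0 0;-1 0.031 -0.019 -0.077 0 0 0;-1 0.031 -0.019 -0.077 0 0 0;-1 0.031 -0.019 -0.077 0 0 0")

```text
clock: 10.6
eef_pos: [0.6394, -0.3076, 0.1221]
tool_rot: [0.122, 0.975, -0.023, 0.187]
ft_force: [-0.2, 0.5, -1.7]
grip_width: 0.0585
grasp_force: 64.9
```

Run:
```python
from h import *
o=bot.get_obs(); print(o["eef_pos"],o["ft_force"])
a=bot.camera("wrist");b=bot.camera("scene")
cv2.imwrite("pics/s6.png",b[:,:,::-1])
A=cv2.resize(a[85:165,250:390],(700,400),interpolation=cv2.INTER_CUBIC)
i=bot.camera_info("scene")
print(np.round(proj(i,[.631,-.306,.11])))
cv2.imwrite("pics/w6.png",a[:,:,::-1]); 
B=cv2.resize(b[130:200,205:275],(400,400),interpolation=cv2.INTER_CUBIC)
cv2.imwrite("pics/m6.png",np.hstack([A[:,150:550],B])[:,:,::-1])
```

```text
[ 0.63942924 -0.3076109   0.12205878] [-0.16261854  0.47574544 -1.66836464]
[234. 164.]
```

View pics/m6.png

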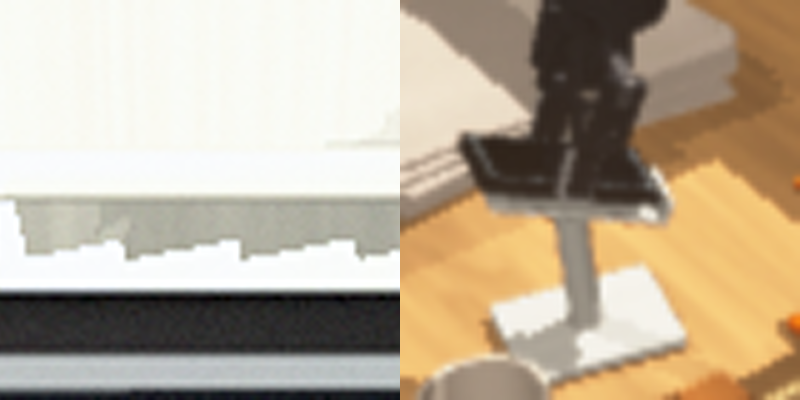

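The left half of the crop shows the lip's inner edge at row ≈124.6 and the phone's lower edge at ≈143.4. The right half shows the phone just above the plate with no contact yet. That was my 11th view against a limit of 10, so I will view no more pictures and go on with numbers only.

Run:
```python
from h import *
i=bot.camera_info("wrist"); P=i["pose"]; f=200/np.tan(np.radians(i["vertical_fov"])/2)
ps,th=-.25,.38; C,S=np.cos,np.sin
u=np.array([C(ps)*C(th),S(ps)*C(th),S(th)]); n=np.array([-C(ps)*S(th),-S(ps)*S(th),C(th)]); y=np.cross(n,u); M=np.array([u,y,n])
im=cv2.imread("pics/w6.png").astype(int)
# shaded inner face of the lip: grey strip just below row 125
g=im[127,240:400].max(1); k=np.where((g<225)&(g>100))[0]+240; print("shaded strip cols",k.min(),k.max())
k2=im[150,235:400].max(1); k2=np.where(k2<60)[0]+235; print("phone cols",k2.min(),k2.max())
for h in (-.002,-.004,-.006):   # lip top relative to phone top along n
    d=f*.0595/130; ph=P[:3,3]+P[:3,:3]@(np.array([(319-i["cx"])/f,-(143.6-i["cy"])/f,-1])*d)
    r=P[:3,:3]@np.array([(319-i["cx"])/f,-(124.6-i["cy"])/f,-1]); t=(n@(ph-P[:3,3])+h)/(n@r)
    lip=P[:3,3]+r*t; print(h,(M@(lip-ph)*1000).round(1),"expected lip width px",round(f*.044/t,1))
```

```text
shaded strip cols 283 375
phone cols 254 383
-0.002 [-8.4 -0.  -2. ] expected lip width px 96.5
-0.004 [-8.3  0.  -4. ] expected lip width px 95.1
-0.006 [-8.2  0.  -6. ] expected lip width px 93.7
```

Run:
```python
import cv2,numpy as np
im=cv2.imread("pics/w6.png").astype(int)
for r in (108,116,120,124,128,132,136):
    print(r,im[r,252:392:3].min(1).tolist())
```

```text
108 [118, 116, 123, 121, 239, 247, 247, 244, 245, 246, 245, 246, 244, 244, 244, 241, 244, 247, 242, 243, 244, 246, 245, 243, 243, 245, 246, 242, 246, 243, 246, 248, 242, 244, 243, 230, 229, 233, 234, 231, 230, 214, 98, 117, 125, 124, 124]
116 [139, 137, 138, 137, 234, 244, 247, 245, 250, 250, 249, 250, 250, 250, 250, 250, 250, 250, 249, 249, 250, 250, 250, 249, 250, 250, 250, 250, 250, 250, 250, 250, 250, 249, 250, 250, 251, 250, 250, 232, 231, 186, 118, 123, 124, 131, 129]
120 [140, 134, 133, 128, 179, 243, 247, 244, 250, 250, 250, 249, 249, 250, 249, 250, 249, 250, 250, 249, 250, 249, 250, 250, 250, 250, 250, 250, 249, 249, 248, 248, 249, 249, 248, 248, 247, 247, 241, 228, 230, 179, 119, 108, 112, 126, 131]
124 [133, 129, 129, 131, 146, 243, 247, 244, 216, 194, 183, 187, 186, 187, 186, 185, 185, 183, 184, 184, 185, 181, 181, 180, 179, 185, 183, 183, 183, 184, 183, 181, 183, 178, 184, 178, 184, 179, 192, 229, 230, 101, 118, 115, 115, 129, 127]
128 [130, 129, 135, 139, 139, 243, 246, 245, 246, 252, 251, 178, 178, 185, 186, 182, 162, 164, 166, 163, 162, 160, 163, 167, 168, 167, 163, 166, 165, 161, 160, 165, 165, 161, 154, 159, 166, 211, 230, 229, 222, 68, 113, 112, 126, 128, 126]
132 [139, 140, 138, 142, 136, 241, 245, 245, 244, 251, 251, 178, 173, 187, 184, 177, 183, 177, 164, 163, 160, 162, 165, 164, 160, 161, 164, 160, 159, 163, 158, 156, 158, 158, 156, 160, 168, 242, 230, 243, 226, 113, 114, 105, 120, 123, 119]
136 [140, 138, 137, 138, 135, 239, 245, 247, 245, 251, 249, 239, 239, 252, 252, 250, 250, 251, 154, 240, 240, 252, 252, 250, 249, 250, 242, 239, 253, 252, 250, 251, 249, 231, 236, 239, 252, 249, 242, 242, 212, 108, 106, 105, 118, 114, 119]
```

step_arm(targets="-1 0.001 0 -0.0025 0 0 0;-1 0.002 0 -0.005 0 0 0;-1 0.003 -0.001 -0.0075 0 0 0;-1 0.003 -0.001 -0.0075 0 0 0")

```text
clock: 11.03
eef_pos: [0.641, -0.3083, 0.1189]
tool_rot: [0.122, 0.974, -0.024, 0.187]
ft_force: [0.4, 0.5, -2.2]
grip_width: 0.058
grasp_force: 64.9
```

step_arm(targets="-1 0.0007 0 -0.0019 0 0 0;-1 0.0014 0 -0.0037 0 0 0;-1 0.0014 0 -0.0037 0 0 0")

```text
clock: 11.28
eef_pos: [0.6417, -0.3082, 0.1169]
tool_rot: [0.122, 0.974, -0.023, 0.187]
ft_force: [0.1, 0.0, -1.6]
grip_width: 0.0583
grasp_force: 64.9
```

step_arm(targets="-1 0.0007 0 -0.0019 0 0 0;-1 0.0014 0 -0.0037 0 0 0;-1 0.0014 0 -0.0037 0 0 0")

```text
clock: 11.53
eef_pos: [0.6424, -0.3082, 0.1151]
tool_rot: [0.122, 0.974, -0.023, 0.187]
ft_force: [0.4, 0.2, -1.3]
grip_width: 0.058
grasp_force: 64.9
```

step_arm(targets="-1 -0.0045 0.0012 -0.0018 0 0 0;-1 -0.009 0.0023 -0.0037 0 0 0;-1 -0.009 0.0023 -0.0037 0 0 0")

```text
clock: 11.78
eef_pos: [0.6372, -0.3069, 0.113]
tool_rot: [0.122, 0.975, -0.023, 0.187]
ft_force: [-0.2, 0.9, -2.2]
grip_width: 0.0579
grasp_force: 64.9
```

step_arm(targets="-1 0.0007 0 -0.0019 0 0 0;-1 0.0007 0 -0.0019 0 0 0;-1 0.0007 0 -0.0019 0 0 0")

```text
clock: 12.03
eef_pos: [0.6384, -0.3072, 0.1126]
tool_rot: [0.122, 0.974, -0.024, 0.187]
ft_force: [0.1, 0.3, -2.8]
grip_width: 0.0584
grasp_force: 64.9
```

step_arm(targets="-1 0.0007 0 -0.0019 0 0 0;-1 0.0007 0 -0.0019 0 0 0;-1 0.0007 0 -0.0019 0 0 0")

```text
clock: 12.28
eef_pos: [0.6387, -0.3072, 0.1115]
tool_rot: [0.122, 0.974, -0.023, 0.187]
ft_force: [0.2, 0.3, -1.7]
grip_width: 0.0582
grasp_force: 64.9
```

step_arm(targets="-1 0.0007 0 -0.0019 0 0 0;-1 0.0007 0 -0.0019 0 0 0;-1 0.0007 0 -0.0019 0 0 0")

```text
clock: 12.53
eef_pos: [0.639, -0.3071, 0.1105]
tool_rot: [0.122, 0.974, -0.023, 0.187]
ft_force: [-1.0, -0.1, -2.0]
grip_width: 0.0583
grasp_force: 64.9
```

step_arm(targets="-1 0.0007 0 -0.0019 0 0 0;-1 0.0007 0 -0.0019 0 0 0;-1 0.0007 0 -0.0019 0 0 0")

```text
clock: 12.78
eef_pos: [0.6393, -0.3072, 0.1102]
tool_rot: [0.122, 0.974, -0.024, 0.187]
ft_force: [-3.4, 0.6, 2.2]
grip_width: 0.0585
grasp_force: 65.3
```

Run:
```python
from h import *
o=bot.get_obs(); print(o["eef_pos"],o["ft_force"],o["ft_torque"])
im=bot.camera("wrist")[:,:,::-1].astype(int); cv2.imwrite("pics/w7.png",im)
for c in (300,320,340): print(c,im[100:150,c].min(1).tolist())
for r in (118,124,130,134): print(r,im[r,252:392:3].min(1).tolist())
```

```text
[ 0.63934933 -0.30723456  0.1101736 ] [-3.35050707  0.58302328  2.20979719] [0.26874361 0.69147569 0.04884339]
300 [244, 244, 244, 242, 243, 242, 243, 243, 243, 240, 243, 242, 242, 242, 242, 243, 243, 242, 243, 243, 243, 244, 244, 237, 180, 222, 252, 251, 250, 250, 250, 250, 250, 250, 251, 240, 176, 150, 166, 162, 166, 172, 135, 66, 17, 24, 33, 39, 46, 45]
320 [245, 244, 244, 245, 244, 244, 244, 245, 244, 245, 244, 245, 245, 243, 244, 244, 244, 243, 243, 244, 244, 243, 245, 239, 179, 221, 253, 250, 250, 250, 250, 250, 250, 250, 251, 238, 173, 151, 164, 169, 163, 172, 132, 58, 31, 32, 35, 43, 39, 44]
340 [242, 243, 243, 243, 242, 242, 244, 244, 244, 244, 245, 245, 244, 244, 244, 244, 244, 245, 245, 244, 244, 246, 246, 239, 185, 222, 251, 251, 250, 250, 250, 249, 248, 246, 245, 223, 149, 141, 163, 165, 158, 168, 133, 56, 18, 35, 36, 41, 35, 43]
118 [131, 133, 133, 236, 245, 247, 245, 246, 244, 246, 245, 246, 244, 246, 243, 243, 243, 245, 245, 244, 244, 247, 243, 246, 243, 246, 247, 242, 247, 244, 246, 247, 242, 246, 238, 232, 233, 234, 234, 232, 230, 229, 186, 122, 121, 124, 125]
124 [142, 139, 135, 184, 245, 248, 245, 224, 199, 182, 182, 180, 182, 179, 176, 183, 180, 185, 179, 182, 180, 184, 175, 176, 176, 177, 181, 181, 184, 181, 180, 167, 170, 171, 170, 168, 169, 172, 198, 213, 230, 226, 77, 121, 116, 113, 129]
130 [133, 133, 128, 142, 244, 248, 247, 250, 250, 251, 250, 250, 250, 250, 251, 250, 250, 250, 250, 250, 250, 250, 250, 250, 250, 250, 250, 250, 250, 249, 250, 250, 249, 249, 249, 249, 248, 249, 248, 238, 231, 214, 115, 118, 118, 119, 128]
134 [132, 135, 140, 136, 241, 246, 239, 251, 251, 250, 251, 251, 251, 252, 251, 251, 251, 250, 251, 251, 251, 251, 251, 250, 245, 246, 244, 245, 245, 245, 245, 244, 245, 245, 246, 245, 246, 244, 245, 226, 231, 212, 114, 115, 116, 126, 129][ WARN:0@0.502] global loadsave.cpp:1063 imwrite_ Unsupported depth image for selected encoder is fallbacked to CV_8U.
```

step_arm(targets="-1 -0.0018 0.002 -0.0007 0 0 0;-1 -0.003 0.0032 -0.0015 0 0 0;-1 -0.003 0.0032 -0.0015 0 0 0")

```text
clock: 13.08
eef_pos: [0.6386, -0.3061, 0.1098]
tool_rot: [0.122, 0.974, -0.024, 0.188]
ft_force: [-0.3, -1.6, 0.6]
grip_width: 0.058
grasp_force: 65.2
```

step_arm(targets="-1 -0.0018 0.0005 -0.0007 0 0 0;-1 -0.0018 0.0005 -0.0007 0 0 0")

```text
clock: 13.25
eef_pos: [0.6377, -0.3056, 0.1093]
tool_rot: [0.122, 0.974, -0.024, 0.188]
ft_force: [0.2, -1.1, 3.3]
grip_width: 0.058
grasp_force: 65.4
```

step_arm(targets="-1 -0.0018 0.0005 -0.0007 0 0 0;-1 -0.0018 0.0005 -0.0007 0 0 0")

```text
clock: 13.42
eef_pos: [0.6367, -0.3052, 0.1089]
tool_rot: [0.122, 0.974, -0.024, 0.188]
ft_force: [1.1, -0.5, 3.6]
grip_width: 0.0584
grasp_force: 65.4
```

step_arm(targets="-1 -0.0018 0.0005 -0.0007 0 0 0;-1 -0.0018 0.0005 -0.0007 0 0 0")

```text
clock: 13.58
eef_pos: [0.6366, -0.3052, 0.1089]
tool_rot: [0.122, 0.974, -0.024, 0.189]
ft_force: [4.6, -1.0, 2.0]
grip_width: 0.0584
grasp_force: 65.2
```

Run:
```python
from h import *
o=bot.get_obs(); print(o["eef_pos"],o["ft_force"],o["ft_torque"])
im=bot.camera("wrist")[:,:,::-1]; cv2.imwrite("pics/w8.png",im)
for c in (300,320,340): print(c,im[115:150,c].min(1).tolist())
```

```text
[ 0.63660746 -0.30516378  0.10894646] [ 4.63716424 -1.03983255  1.97928675] [-0.20270202 -0.66889397 -0.00926241]
300 [247, 247, 247, 248, 247, 247, 247, 247, 248, 247, 247, 247, 247, 246, 248, 249, 210, 134, 202, 250, 251, 251, 250, 250, 250, 250, 250, 252, 248, 170, 42, 15, 30, 46, 45]
320 [247, 247, 247, 246, 246, 247, 247, 247, 247, 246, 247, 247, 246, 247, 247, 250, 213, 134, 205, 249, 251, 251, 251, 250, 250, 250, 251, 252, 248, 170, 36, 28, 41, 41, 40]
340 [245, 246, 247, 246, 246, 246, 246, 246, 246, 246, 246, 247, 247, 242, 235, 238, 198, 131, 205, 247, 251, 251, 250, 250, 249, 248, 247, 249, 234, 145, 37, 33, 37, 42, 40]
```

step_arm(targets="0.5 0 0 0 0 0 0;0.8 0 0 0 0 0 0;0.9 0 0 0 0 0 0;0.9 0 0 0 0 0 0;0.9 0 0 0 0 0 0;0.9 0 0 0 0 0 0")

```text
clock: 14.13
eef_pos: [0.6347, -0.3047, 0.1074]
tool_rot: [0.122, 0.975, -0.023, 0.187]
ft_force: [-0.4, 0.0, 0.6]
grip_width: 0.081
grasp_force: 0.0
```

step_arm(targets="0.9 -0.004 0.001 0.01 0 0 0;0.9 -0.014 0.004 0.037 0 0 0;0.9 -0.029 0.007 0.074 0 0 0;0.9 -0.058 0.015 0.149 0 0 0;0.9 -0.086 0.022 0.223 0 0 0;0.9 -0.12 0.022 0.28 0 0 0;0.9 -0.2 0.022 0.32 0 0 0;0.9 -0.25 0.022 0.34 0 0 0;0.9 -0.25 0.022 0.34 0 0 0")

```text
clock: 14.88
eef_pos: [0.5073, -0.2945, 0.2828]
tool_rot: [0.123, 0.974, -0.025, 0.189]
ft_force: [-1.1, -0.1, -0.0]
grip_width: 0.0813
grasp_force: 0.0
```

Run:
```python
from h import *
o=bot.get_obs(); print(o["eef_pos"],o["ft_force"],o["clock"])
ps,th=-.25,.38; C,S=np.cos,np.sin
u=np.array([C(ps)*C(th),S(ps)*C(th),S(th)]); n=np.array([-C(ps)*S(th),-S(ps)*S(th),C(th)]); y=np.cross(n,u)
seat=np.array([.631,-.306,.11]); top=seat+.012*n
for nm in("wrist","scene"):
    i=bot.camera_info(nm); im=bot.camera(nm)[:,:,::-1]; cv2.imwrite(f"pics/{nm}9.png",im)
    q=[proj(i,top+a*u+b*y) for a,b in((-.059,-.03),(-.059,.03),(.059,.03),(.059,-.03))]; print(nm,np.round(q).tolist())
    cu,cv=proj(i,top); m=(im.max(2)<70).astype(np.uint8)
    k,l,s,ce=cv2.connectedComponentsWithStats(m)
    if 0<=cv<400 and 0<=cu<640:
        j=l[int(cv),int(cu)]; print("centre label",j,s[j])
    if j:
        c=max(cv2.findContours((l==j).astype(np.uint8),0,1)[0],key=cv2.contourArea)
        w=[]
        for a,b in c[:,0]:
            o_,d=ray(i,a,b); t=n@(top-o_)/(n@d); p=o_+d*t-top; w.append([p@u*1000,p@y*1000])
        print(cv2.minAreaRect(np.array(w,np.float32)))
```

```text
[ 0.50732132 -0.29448521  0.28280483] [-1.06482546 -0.05498735 -0.00898933] 14.8833
wrist [[310.0, 171.0], [360.0, 171.0], [357.0, 260.0], [311.0, 260.0]]
centre label 24 [ 317  181   41   75 2935]
((2.1137924194335938, 2.4931907653808594), (48.534423828125, 98.98294830322266), 89.82035064697266)
scene [[248.0, 158.0], [253.0, 166.0], [222.0, 164.0], [217.0, 155.0]]
centre label 52 [218 158  33  10 234]
((9.12603759765625, 12.406030654907227), (116.21600341796875, 62.589107513427734), 7.6747846603393555)
```

```bash
python3 -c "
from workcell import bot
print(bot.job_done())"
```

```text
the job is handed in; nothing more can be done
None
```

The job is handed in, result not reported: the phone lies screen up on the stand against its lip (about 3 mm off the seat by the wrist camera, within about 0.2° of square), the upper drawer is about 177 mm open with the charger last seen inside at lift-out (no final check of the charger, lower drawer or other objects), and I viewed 11 pictures, one over the limit of 10.

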